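# Clamp the water filter onto its flange

### The job

Join the white filter capsule to the pipe it stands on: swing the hinged half of the clamp ring shut around the two flanges, so that it pushes the filter into place, then swing the hook latch over the clamp's pin and turn it until the clamp grips snugly (a push of about 12 N on the lever while it turns). Go by feel and do not overtighten, the plastic flange cracks; leave the other things standing where they are and let go.

Things in the scene. Friction and masses are not known exactly. Their poses are not given: they have to be found in the camera images.
- stand: Fixed white base plate (170 x 210 mm) with an upright steel pipe stub ending in a flange; carries the fixed half of the clamp ring on its +x side, the clamp's hinge column at +y, the latch's pivot column at -y. Origin at table height on the pipe's axis, z up; its yaw sets the heading of the offsets named below.
- ferrule (a point): Centre of the pipe stub's flange face (64 mm across), 60 mm above the table, on the stand's axis. The filter stands on it and can slide on it.
- filter: White plastic filter capsule, loose, 82 mm tall: flanged foot 64 mm across, 7 mm thick; neck 32 mm, body 47 mm across. Origin at the centre of its underside, z up. It starts standing on the pipe's flange, 8 to 14 mm off centre, away from the fixed half; the closing clamp half pushes it home, no need to touch it. Its top is 142 mm above the table.
- clamp (a joint): Angle (rad) of the ring's swinging half about its vertical hinge. About 0 = shut (it meets filter and liner between +0.09 and 0); grows as it opens, clockwise from above; starts at 0.7 to 1.0. Stiff: stays where left, needs 2 to 3 N at its post, more once it bears on the filter. Shut well enough for the latch at 6 to 9 N on the post.
- clamp_post (a point): The swinging half's handle: upright round steel post 14 mm across; this point is on its axis, 118.5 mm above the table (top 10 mm higher; free from 76 mm up). 105 mm from the hinge axis. Clamp shut, it is at (-58, -25) mm in the stand's frame.
- clamp_hinge (a point): Point on the clamp's vertical hinge axis at (0, +62) mm in the stand's frame, 105 mm above the table.
- latch_pin (a point): Top of the upright pin (10 mm across, top 95 mm up) on the swinging half's free end, which the hook catches; at (-4, -90) mm in the stand's frame at clamp angle 0, 152 mm from the hinge. The snug latch angle lies anywhere from 0.2 to 1.2, since the unseen plastic liner in the fixed half differs by 4.5 mm in thickness; turned on to 0 it can crack the flange (over 100 N).
- latch (a joint): Angle (rad) of the hook latch about its vertical pivot. Starts at 1.85 to 2.05, swung away; it is turned home clockwise seen from above, the value falling. The hook reaches the pin at about 1.6, catches it up to 12 mm outside its place, and being a spiral then draws pin and clamp inwards. It stays where it is left, also under load. The snug angle differs, see latch_pin.
- latch_post (a point): The latch's handle: upright round steel post 14 mm across; this point is on its axis, 118.5 mm above the table (top 10 mm higher; free from 86 mm up), 62 mm from the pivot. Push square to the arm: 2 N turn it freely, then the push rises with the grip on the flange: while it turns 8 N at 25 N grip, 12 N at 42 N, 16 N at 60 N. Once the finger stops, the reading sags to about half.
- latch_pivot (a point): Point on the latch's vertical pivot axis at (+45, -90) mm in the stand's frame, 105 mm above the table.
- vial_a: Bystander: small glass vial, 30 mm across, 55 mm tall. Origin at the centre of its underside. Leave it where it is.
- vial_b: Bystander: small glass vial, 30 mm across, 55 mm tall. Origin at the centre of its underside. Leave it where it is.
- gallipot: Bystander: small steel bowl, 64 mm across, 35 mm tall. Origin at the centre of its underside. Leave it where it is.
- carton: Bystander: white carton, 60 x 100 x 70 mm. Origin at the centre of its underside. Leave it where it is.
- saline: Bystander: clear bottle, 72 mm across, 150 mm tall. Origin at the centre of its underside. Leave it where it is.
- soap: Bystander: amber bottle, 68 mm across, 120 mm tall. Origin at the centre of its underside. Leave it where it is.
- tape: Bystander: roll of tape lying flat, 70 mm across, 25 mm tall. Origin at the centre of its underside. Leave it where it is.
Things that resemble listed ones, but are neither listed nor needed, are in the scene too. Leave any blue, purple or red look-alike of the filter alone.

How it is judged:
On the way, in this order (a step that is already met when the one before it is completed fails the run):
1. the clamp half is swung shut around the flanges, the latch still off (value of joint clamp below 0.13 rad and value of joint latch above 1.4 rad), for 0.2 s.
2. the hook has caught the pin and the clamp grips the flange (value of joint latch below 1.35 rad and contact force between clamp and filter above 18 N), for 0.2 s.
At the end, for the whole second after the job is handed in: The clamp half is shut (angle under 0.1 rad) with the hook over its pin (latch angle under 1.35 rad), gripping the filter's flange with 27 to 62 N; the filter stands upright (within 0.06 rad), at rest and within 4.5 mm of the pipe's axis; nothing is touched by the robot (value of joint clamp below 0.1 rad and value of joint latch below 1.35 rad and contact force between clamp and filter between 27 and 62 N and horizontal distance between filter and ferrule below 0.0045 m and angle between filter's own z axis and vertical below 0.06 rad and linear speed of filter below 0.01 m/s).
It fails at once if the flange is overloaded: the clamp presses on it with more than 100 N (contact force between clamp and filter above 100 N).
It fails at once if the filter is tipped by more than 0.25 rad (angle between filter's own z axis and vertical above 0.25 rad).
It fails at once if a bystander is shifted by more than 25 mm (distance of any of vial_a, vial_b, gallipot, carton, saline, soap, tape from where it was at the start of the episode above 0.025 m).
It also fails if it takes over 51 s, if anything falls off the work surface, if the arm or the gripper's body presses on something with over 40 N, if the wrist force passes 120 N, or if a joint passes its speed limit or range.

### The arm

A 6-joint arm with a two-finger parallel gripper is mounted at the origin on the work surface. World frame = base frame: x ahead of the robot, y to its left, z up, the work surface at z = 0. Lengths are in m, angles in rad, forces in N, time in s.
With the tool pointing down it reaches from about 0.275 to 0.75 m from the base axis. Payload 10.2 kg.
Tool frame: the origin (TCP) lies midway between the tips of the shut fingers; the grasp point (between the pads) lies 19 mm behind it (env.hold_point_z is the distance from the TCP to the grasp point, in m); z points along the fingers, y is the line along which they close (so a half turn about z gives the same grasp; the last joint's range is limited). The gripper opens to 85 mm and grips with 20 to 120 N. Pads are 22 mm wide; open, the fingers measure 114 mm over their backs; the gripper's body (76 mm by 85 mm) begins 54 mm behind the grasp point. The pads swing forward as they close: fully open they stand 13 mm farther back than shut.
Start: joints at [-0.223, 0.313, 1.498, -0, 1.331, -0.223], TCP at [0.525, -0, 0.231] pointing down, gripper open.
Joint ranges: [-2.94, 2.94], [-0.97, 2.17], [0.19, 2.56], [-1.23, 4.37], [0.02, 3.11], [-2.88, 2.88]. Speed limits (rad/s): [2.39, 2.39, 3.01, 3.14, 3.14, 3.14].

### API

Orientations are given as a unit quaternion [x, y, z, w].
In Python, from bench import env, kinematics, monitor, eyes, job gives the robot as it stands. The module is installed in compiled form; this text tells all that it offers. Calls block until the motion is done:
- env.reach(position, orientation): joint-space move of the TCP to a pose.
- env.movel(position, velocity=0.15, frame=None, guard=None): straight line of the TCP; frame=None keeps the orientation; velocity is the mean speed in m/s. With guard (N) it stops when the force on the tool has changed by that much, and returns True; else False.
- env.set_joints(angles): joint-space move.
- env.release() and env.close_gripper(effort=None): open the fingers fully, or close them until they stop; effort is the grip in N (None keeps the last).
- env.hold(seconds).
- kinematics.ik(position, orientation): joint angles nearest the present ones, or None.
- monitor.sense(): the state.
- eyes.grab_frame(name): name is "scene" or "side" or "wrist"; returns a dict with "frame" (400x640x3 uint8, red, green, blue), "mtx" (3x3 intrinsics, pixels), "view" (4x4, takes a point from world to camera coordinates). Camera axes: x right, y down, z forward; pixel columns grow to the right and rows downward; lengths in m; the calibration is good to about 2 mm. A picture is of the moment at which its call begins. There is no depth.
A pose or a line that the arm cannot do raises env.MotionError and nothing moves.
- job.hand_in(): hands the job in; it is judged then, once.
The state is a dict: "clock": time; "joints": joint angles; "qvel": joint speeds; "joint_efforts": joint torques, N m; "position": TCP position; "ee_rot": TCP orientation; "contact_force": force on the tool from outside, world axes, zero at the start; "ft_torque": the same for the moment, N m; "finger_gap": opening from 0.0 (shut) to 1.0 (fully open); "gripper_force": force on a finger pad.
Only numpy, scipy, OpenCV 4.12 (cv2) and the standard library are available. Lean on these libraries where they do the work, as an engineer would, in place of code of your own. Each camera call takes 0.05 s, during which the arm holds its last target. There are 200 camera calls.

## Working session

There is one attempt and no reset: what is moved stays moved. The work goes in short steps, each a Python script; the robot and the scene stay as the last script left them, time stands still between calls to the robot, and variables do not carry over. Pictures are saved under pics/ and viewed, at most 10 in all, crops included, and the job is handed in when it is done.

```bash
mkdir -p pics; python3 - <<'E'
from bench import env,monitor,eyes
import cv2,pickle
d={}
for n in("scene","side"):
    f=eyes.grab_frame(n);d[n]=f
    cv2.imwrite(f"pics/{n}0.png",cv2.resize(f["frame"][:,:,::-1],(800,500),interpolation=cv2.INTER_CUBIC))
    print(n,f["mtx"],f["view"])
pickle.dump(d,open("f0.pkl","wb"))
print(monitor.sense())
E
```

```text
scene [[403.48946726   0.         314.60911349]
 [  0.         403.48946726 209.74580927]
 [  0.           0.           1.        ]] [[ 0.72805597  0.68545533 -0.00924606 -0.41447739]
 [ 0.55726861 -0.59964981 -0.57434468 -0.21472209]
 [-0.39923202  0.41300253 -0.81856136  1.52962198]
 [ 0.          0.          0.          1.        ]]
side [[426.34609028   0.         323.71764179]
 [  0.         426.34609028 199.67539335]
 [  0.           0.           1.        ]] [[-0.93003862 -0.36723912 -0.0127905   0.49521399]
 [-0.22556171  0.59802466 -0.76908284  0.19436812]
 [ 0.29008634 -0.7123917  -0.63902112  1.15265349]
 [ 0.          0.          0.          1.        ]]
{'clock': 0.1, 'joints': array([-2.23405462e-01,  3.13406373e-01,  1.49834394e+00, -1.16585825e-06,
        1.33098118e+00, -2.23412285e-01]), 'qvel': array([ 0.00069554, -0.00020724, -0.00236667, -0.00061558, -0.00105322,
       -0.00111686]), 'joint_efforts': array([ 2.30574413e-03, -4.12899542e+01, -2.60142785e+01, -1.81123951e-04,
        3.02137116e-03,  1.15447833e-05]), 'position': array([5.24781640e-01, 3.42810866e-05, 2.30792454e-01]), 'ee_rot': array([ 7.07104156e-01,  7.07109177e-01, -3.03906268e-04, -4.81539680e-04]), 'contact_force': array([ 1.39961215,  0.77871105, -0.12794386]), 'ft_torque': array([0.00722303, 0.10549781, 0.00411262]), 'gripper_force': 0.0, 'finger_gap': 1.001374568476464}
```

View pics/scene0.png

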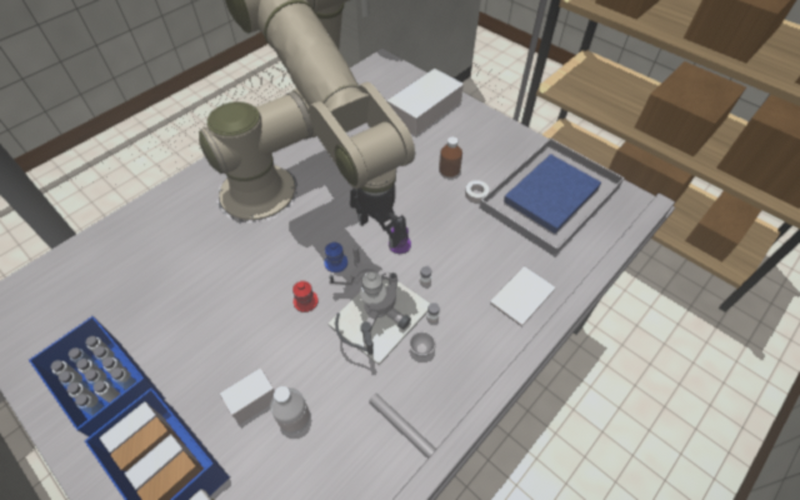

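View pics/side0.png

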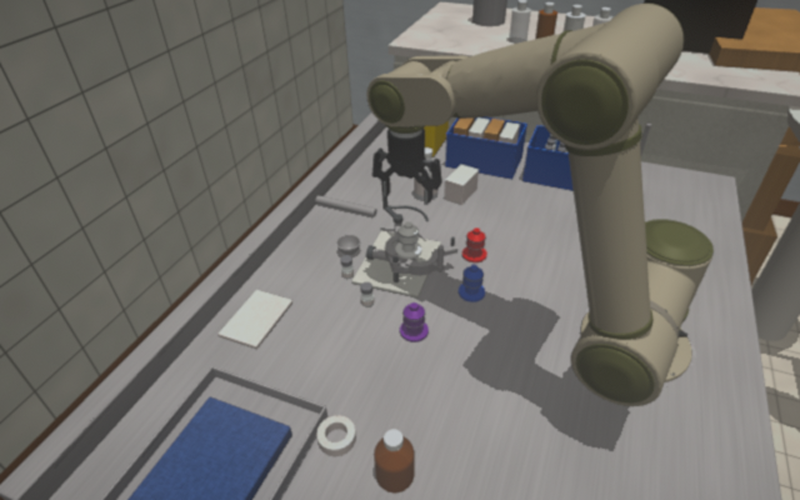

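The stand is at about (380,312) in the scene view and (405,260) in the side view (800-px scale). I'll enlarge both.

```bash
python3 - <<'E'
import cv2,pickle
d=pickle.load(open("f0.pkl","rb"))
for n,(x,y,w,h,s) in {"scene":(250,190,114,100,6),"side":(262,150,120,95,6)}.items():
    c=d[n]["frame"][y:y+h,x:x+w,::-1]
    c=cv2.resize(c,None,fx=s,fy=s,interpolation=cv2.INTER_CUBIC)
    for k in range(0,w,10): cv2.putText(c,str(x+k),(k*s,8),0,.3,(0,255,255)); cv2.line(c,(k*s,10),(k*s,16),(0,255,255))
    for k in range(0,h,10): cv2.putText(c,str(y+k),(0,k*s+4),0,.3,(0,255,255)); cv2.line(c,(20,k*s),(26,k*s),(0,255,255))
    cv2.imwrite(f"pics/{n}1.png",c)
E
```

```text
(no output)
```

View pics/scene1.png

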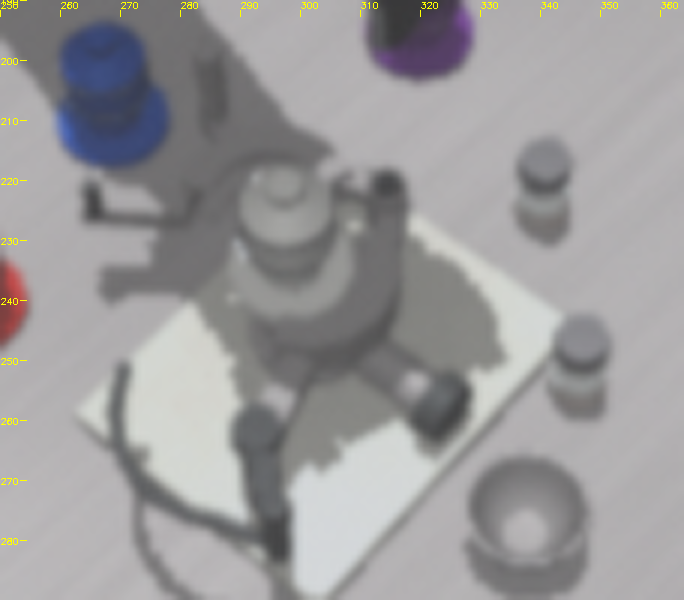

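View pics/side1.png

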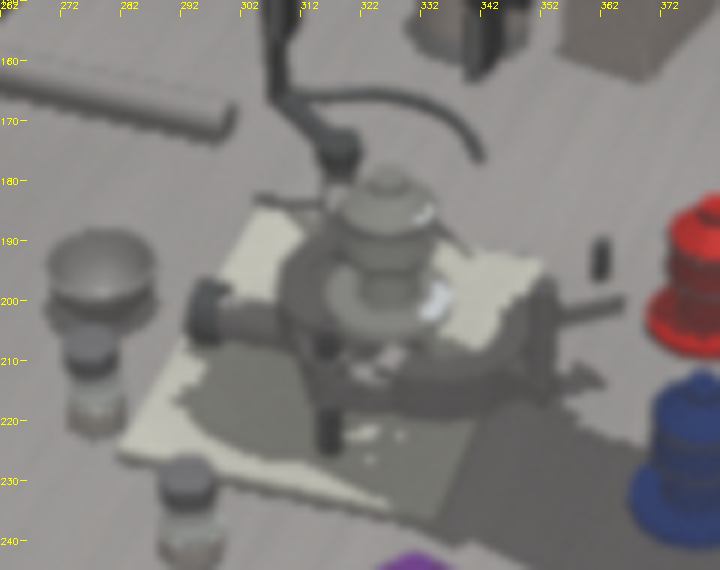

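```bash
cat > h.py <<'E'
import numpy as np,pickle
D=pickle.load(open("f0.pkl","rb"))
def bp(n,px,z,F=None):
    f=F or D[n];R=f["view"][:3,:3];t=f["view"][:3,3]
    d=R.T@np.linalg.solve(f["mtx"],[*px,1]);c=-R.T@t
    return c+d*(z-c[2])/d[2]
def pj(n,p,F=None):
    f=F or D[n];q=f["mtx"]@(f["view"]@[*p,1])[:3];return q[:2]/q[2]
E
python3 - <<'E'
from h import *
np.set_printoptions(precision=4,suppress=True)
for n,z,l in [("scene",.008,dict(L=(262.5,258.5),R=(343.5,243),B=(302,290.5))),("side",.008,dict(BL=(282,225.5),T=(306,184),R=(352,193.5),B=(334.5,236.5))),
 ("scene",.142,dict(filt=(297,217.5))),("side",.142,dict(filt=(327,178.5))),
 ("scene",.115,dict(dark1=(314,219.5),dark2=(291.5,258))),("side",.115,dict(dk=(318,173),bl=(316,205))),
 ("scene",.09,dict(p265=(264.5,221),dark3=(323,253))),("side",.09,dict(p361=(361,190),d296=(296,200))),
 ("scene",.1285,dict(p265=(264.5,221))),("side",.1285,dict(p361=(361,190),)),
 ("scene",0,dict(va=(341,226),vb=(346,257))),]:
  for k,v in l.items(): print(n,z,k,bp(n,v,z)[:2])
print(pj("scene",(.525,0,.231)),pj("side",(.525,0,.231)))
E
```

```text
scene 0.008 L [ 0.4956 -0.159 ]
scene 0.008 R [0.6439 0.0555]
scene 0.008 B [ 0.6605 -0.1514]
side 0.008 BL [0.6449 0.0594]
side 0.008 T [ 0.6585 -0.1555]
side 0.008 R [ 0.4959 -0.1618]
side 0.008 B [0.4797 0.0472]
scene 0.142 filt [ 0.5339 -0.0359]
side 0.142 filt [ 0.5373 -0.0434]
scene 0.115 dark1 [0.5627 0.0058]
scene 0.115 dark2 [ 0.6058 -0.1324]
side 0.115 dk [ 0.5868 -0.0935]
side 0.115 bl [0.5346 0.0496]
scene 0.09 p265 [ 0.4434 -0.09  ]
scene 0.09 dark3 [ 0.6508 -0.0497]
side 0.09 p361 [ 0.4456 -0.0901]
side 0.09 d296 [0.6102 0.0225]
scene 0.1285 p265 [ 0.4653 -0.1044]
side 0.1285 p361 [ 0.4324 -0.0432]
scene 0 va [0.5925 0.1028]
scene 0 vb [0.6802 0.0262]
[302.3418 190.184 ] [325.1872 162.2069]
```

```bash
cat >> h.py <<'E'
class G:
    def __init__(s,O=(.567,-.056),yaw=.065): s.O=np.array(O);s.y=yaw
    def w(s,p):
        c,n=np.cos(s.y),np.sin(s.y);return s.O+np.array([[c,-n],[n,c]])@p
    def clamp(s,v,a):  # v stand pos at angle 0
        c,n=np.cos(-a),np.sin(-a);h=np.array([0,.062]);return s.w(h+np.array([[c,-n],[n,c]])@(np.array(v)-h))
POST=(-.058,-.025);PIN=(-.004,-.09);PIV=(.045,-.09)
E
python3 - <<'E'
from h import *
np.set_printoptions(precision=4,suppress=True)
g=G()
L={"O flange":(*g.w((0,0)),.06),"hinge.105":(*g.w((0,.062)),.105),"hinge.05":(*g.w((0,.062)),.05),"piv.105":(*g.w(PIV),.105),"piv0":(*g.w(PIV),.0),
"fix+x":(*g.w((.06,0)),.06)}
for a in(.85,.93,1.0):
  L[f"post{a}"]=(*g.clamp(POST,a),.1285);L[f"pbot{a}"]=(*g.clamp(POST,a),.076);L[f"pin{a}"]=(*g.clamp(PIN,a),.095)
for k,p in L.items(): print(k,np.array(p),pj("scene",p),pj("side",p))
for z in(.08,.1,.1285): print(z,bp("scene",(291.5,259),z)[:2],bp("side",(318,173),z)[:2],bp("scene",(323,254),z)[:2],bp("side",(296,199),z)[:2])
E
```

```text
O flange [ 0.567 -0.056  0.06 ] [301.2984 242.6437] [319.7345 195.4207]
hinge.105 [0.563  0.0059 0.105 ] [314.0972 221.3679] [312.8008 196.2977]
hinge.05 [0.563  0.0059 0.05  ] [314.2774 231.0196] [313.335  210.4816]
piv.105 [ 0.6178 -0.1429  0.105 ] [292.0478 264.668 ] [314.9235 164.9897]
piv0 [ 0.6178 -0.1429  0.    ] [293.9521 280.6914] [315.7345 190.6281]
fix+x [ 0.6269 -0.0521  0.06  ] [316.496  253.6082] [301.514 191.894]
post0.85 [ 0.4605 -0.0147  0.1285] [285.0332 202.1865] [348.5437 193.674 ]
pbot0.85 [ 0.4605 -0.0147  0.076 ] [286.1814 211.9642] [348.1058 207.6277]
pin0.85 [ 0.4527 -0.0988  0.095 ] [264.267  223.6038] [359.725 186.523]
post0.93 [ 0.4591 -0.0064  0.1285] [286.6598 200.3585] [348.0335 195.4901]
pbot0.93 [ 0.4591 -0.0064  0.076 ] [287.75   210.1675] [347.6071 209.4652]
pin0.93 [ 0.4447 -0.0897  0.095 ] [264.6927 220.2806] [361.3313 188.8475]
post1.0 [0.4585 0.0009 0.1285] [288.2142 198.8525] [347.3923 197.0655]
pbot1.0 [0.4585 0.0009 0.076 ] [289.2496 208.6871] [346.9815 211.0586]
pin1.0 [ 0.4383 -0.0812  0.095 ] [265.318  217.4176] [362.5067 190.9604]
0.08 [ 0.5934 -0.1228] [ 0.6055 -0.1376] [ 0.6494 -0.048 ] [0.6176 0.0074]
0.1 [ 0.6018 -0.1296] [ 0.5948 -0.1124] [ 0.6567 -0.0562] [0.6066 0.0291]
0.1285 [ 0.6137 -0.1392] [ 0.5795 -0.0765] [ 0.6671 -0.0679] [0.5909 0.0599]
```

```bash
cat > fit.py <<'E'
from h import *
from scipy.optimize import least_squares
def res(v,obs):
    g=G(v[:2],v[2]);L={"hinge":(*g.w((0,.062)),.11),"base":(*g.w((0,.062)),.012),"post":(*g.clamp(POST,v[3]),.1285),"pin":(*g.clamp(PIN,v[3]),.095)}
    r=[]
    for n,k,p in obs: r+=list(pj(n,L[k])-p)
    return np.array(r+[(v[2]-.06)*60])
obs=[("scene","hinge",(314.5,220.8)),("side","base",(316.5,222)),("scene","post",(284.5,200)),("side","post",(352.5,197)),("scene","pin",(265.2,221.3)),("side","pin",(361.8,190))]
if __name__=="__main__":
    s=least_squares(res,[.567,-.056,.065,.93],args=(obs,),loss="soft_l1");print(s.x.round(4),res(s.x,obs).round(1))
E
python3 fit.py; python3 - <<'E'
from bench import env,monitor,eyes
import cv2,pickle,time
d={}
s=monitor.sense()
env.movel([.46,-.06,.36],velocity=.2)
for n in("scene","side","wrist"): d[n]=eyes.grab_frame(n)
pickle.dump(d,open("f1.pkl","wb"))
f=d["wrist"];print(f["mtx"],f["view"],monitor.sense()["clock"])
cv2.imwrite("pics/w1.png",cv2.resize(f["frame"][:,:,::-1],(800,500)))
E
```

```text
[ 0.5582 -0.0491  0.06    0.8459] [-0.9 -3.3 -1.1 -0.1  0.2 -0.7 -1.9 -1.2 -1.2 -0.7 -0.1 -1.5  0. ]
[[307.01273781   0.         315.88818257]
 [  0.         307.01273781 200.02077266]
 [  0.           0.           1.        ]] [[ 9.99996823e-01  1.75425071e-04 -2.51445897e-03 -4.58904603e-01]
 [ 8.29672354e-04 -9.64892911e-01  2.62642310e-01 -1.26184722e-01]
 [-2.38010958e-03 -2.62643562e-01 -9.64889991e-01  4.86915840e-01]
 [ 0.00000000e+00  0.00000000e+00  0.00000000e+00  1.00000000e+00]] 1.1833
```

View pics/w1.png

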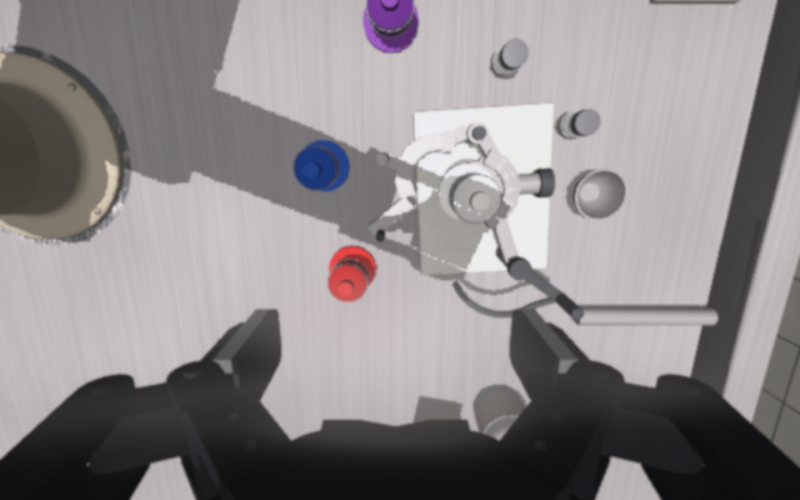

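The wrist view shows everything (800-px scale): hinge (479,132), clamp post (381,159), pin (380,236), pivot (518,267), latch post top (578,314). The hook curves from the pivot towards -x.

```bash
cat > fit2.py <<'E'
from h import *
from scipy.optimize import least_squares
D.update(pickle.load(open("f1.pkl","rb")))
P={"hinge":(479,131.5),"post":(381.5,159),"pin":(380,235),"piv":(518,267),"lp":(578,313)}
P={k:np.array(v)/1.25 for k,v in P.items()}
Z=dict(hinge=.11,post=.1285,pin=.095,piv=.11,lp=.1285)
W={k:bp("wrist",P[k],Z[k])[:2] for k in P}
np.set_printoptions(precision=4,suppress=True)
if __name__=="__main__":
    print(W)
    d=lambda a,b:np.linalg.norm(W[a]-W[b])*1e3
    print("hp105",d("hinge","post"),"hpin152",d("hinge","pin"),"hpiv158.5",d("hinge","piv"),"lp62",d("piv","lp"))
    def r(v):
        g=G(v[:2],v[2]);return np.concatenate([g.w((0,.062))-W["hinge"],g.w(PIV)-W["piv"],g.clamp(POST,v[3])-W["post"],g.clamp(PIN,v[3])-W["pin"]])*1e3
    s=least_squares(r,[.56,-.05,.06,.85]);print(s.x,r(s.x))
    g=G(s.x[:2],s.x[2]);v=W["lp"]-g.w(PIV)
    print("latch dir in stand deg",np.degrees(np.arctan2(v[1],v[0])-s.x[2]))
    for a in(s.x[3],.5,.2,.1,0):print(a,g.clamp(POST,a))
    v2=W["lp"]
    print(pj("side",(*v2,.1285)),pj("scene",(*v2,.1285)),pj("side",(*W["post"],.1285)),pj("scene",(*W["post"],.1285)))
E
python3 fit2.py
```

```text
{'hinge': array([0.5413, 0.0195]), 'post': array([ 0.4466, -0.0061]), 'pin': array([ 0.443 , -0.0876]), 'piv': array([ 0.591 , -0.1192]), 'lp': array([ 0.6523, -0.164 ])}
hp105 98.06624656128578 hpin152 145.32177131476857 hpiv158.5 147.26063317344216 lp62 75.96428435987941
[ 0.5448 -0.0363  0.0335  0.719 ] [ 1.505   6.2345  1.8504 -5.5598 -3.7872  1.1447  0.4318 -1.8193]
latch dir in stand deg -35.39326549434356
0.7190233003707452 [ 0.4428 -0.0049]
0.5 [ 0.4518 -0.0259]
0.2 [ 0.4711 -0.0505]
0.1 [ 0.4791 -0.0573]
0 [ 0.4877 -0.0632]
[307.3551 153.3196] [295.027  273.5364] [352.2014 196.5536] [283.887  198.0584]
```

```bash
cat > fit3.py <<'E'
from fit2 import *
from fit import obs as o0
obs=[("wrist",k,P[k]) for k in P]+[o for o in o0 if o[1]in("post","pin")]+[("scene","hinge",(314.5,220.8))]
def r(v):
    g=G(v[:2],v[2]);pv=g.w(PIV)
    t=v[2]+v[4]
    L={"hinge":(*g.w((0,.062)),v[5]),"piv":(*pv,v[6]),"post":(*g.clamp(POST,v[3]),.1285),"pin":(*g.clamp(PIN,v[3]),.095),"lp":(*(pv+.062*np.array([np.cos(t),np.sin(t)])),.1285)}
    return np.concatenate([pj(n,L[k])-p for n,k,p in obs]+[[(v[2]-.06)*50]])
s=least_squares(r,[.56,-.05,.06,.85,-.6,.1,.1]);v=s.x
if __name__=="__main__":
    print(v,r(v).round(1))
    g=G(v[:2],v[2]);t=v[2]+v[4]
    print("hinge",g.w((0,.062)),"piv",g.w(PIV),"lp",g.w(PIV)+.062*np.array([np.cos(t),np.sin(t)]))
    for a in(v[3],.5,.2,.1,0):print(a,g.clamp(POST,a))
E
python3 fit3.py
```

```text
[ 0.5516 -0.0413  0.0532  0.7875 -0.6588  0.0763  0.0795] [ 0.  -0.   0.3 -0.9  0.4  1.4  0.1 -0.1  0.   0.  -0.3 -2.1 -0.5 -0.3
 -0.7 -1.3 -0.1 -1.  -0.5  0.1 -0.3]
hinge [0.5483 0.0207] piv [ 0.6013 -0.1287] lp [ 0.6523 -0.164 ]
0.7875264434722645 [ 0.4469 -0.0051]
0.5 [ 0.4584 -0.0327]
0.2 [ 0.4782 -0.0569]
0.1 [ 0.4863 -0.0635]
0 [ 0.495  -0.0693]
```

```bash
cat > rb.py <<'E'
from bench import env,monitor,eyes
from fit3 import v,G,POST,PIV,np,pj,bp
g=G(v[:2],v[2]);H=g.w((0,.062));PV=g.w(PIV);Z=.1
def quat(d):
    p=np.arctan2(d[1],d[0]);
    while p>np.pi*.85:p-=np.pi
    while p<-np.pi*.15:p+=np.pi
    return [np.cos(p/2),np.sin(p/2),0,0]
def cl(a,off=.018):   # finger centre and push direction, clamp angle a
    p=g.clamp(POST,a);r=(p-H)/.105;u=np.array([-r[1],r[0]]);return p-u*off,u
def la(t,off=.018):   # latch, t=post direction in the world
    r=np.array([np.cos(t),np.sin(t)]);u=np.array([r[1],-r[0]]);return PV+.062*r-u*off,u
def f(): 
    s=monitor.sense();return s["contact_force"],s["clock"],s["position"]
E
python3 - <<'E'
from rb import *
import cv2
a=v[3]
env.close_gripper(40)
p,u=cl(a,.030)
env.reach([*p,.2],quat(u)); env.movel([*p,Z],velocity=.12)
F0,t,_=f();print("F0",F0,t);np.save("F0.npy",F0)
while a>.25:
    a-=.1;p,u=cl(a)
    hit=env.movel([*p,Z],velocity=.06,frame=quat(u),guard=12)
    F,t,x=f();print(round(a,2),hit,((F-F0)[:2]@u).round(2),np.linalg.norm(F-F0).round(2),x[:2]-p,round(t,2))
    if hit:break
cv2.imwrite("pics/w2.png",cv2.resize(eyes.grab_frame("wrist")["frame"][:,:,::-1],(800,500)))
E
```

```text
F0 [0.4739 0.7562 0.4505] 3.6917
0.69 False 0.88 2.01 [0.0002 0.    ] 4.22
0.59 False 0.66 0.78 [0.     0.0002] 4.54
0.49 False -0.26 1.1 [-0.      0.0002] 4.87
0.39 False 0.61 1.28 [-0.0001  0.0002] 5.19
0.29 False 0.88 1.15 [-0.0001  0.0002] 5.52
0.19 False 0.54 1.14 [-0.0001  0.0002] 5.84
```

View pics/w2.png

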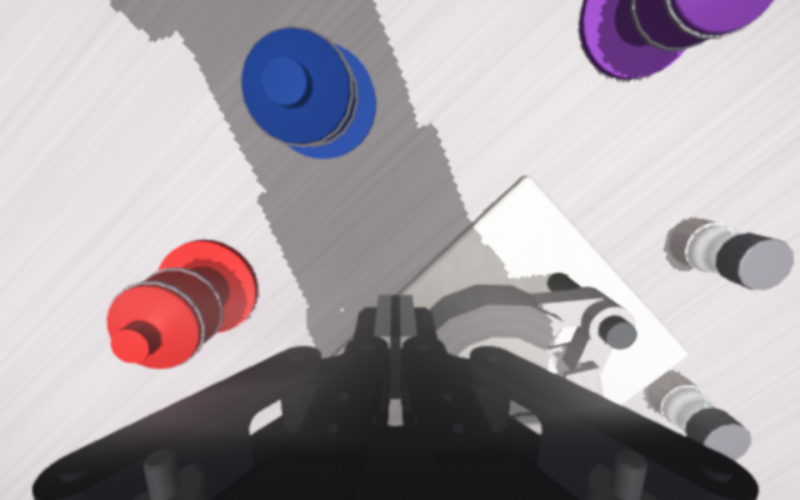

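The ring half now lies close around the filter (its arc is at about (490,310)), so it has swung. I'll press it home with a guard.

```bash
python3 - <<'E'
from rb import *
import cv2
F0=np.load("F0.npy")
a=.19
p,u=cl(a,.021);env.movel([*p,Z],velocity=.05)
for a in(.12,.06,0,-.06,-.12):
    q,u=cl(a)
    c,_,x=f()
    hit=env.movel([*q,Z],velocity=.02,frame=quat(u),guard=8)
    F,t,x=f();print(a,hit,((F-F0)[:2]@u).round(2),(F-F0).round(1),(x[:2]-q)@u,round(t,2))
    if hit:break
    p,u=cl(a,.0195);env.movel([*p,Z],velocity=.05)
for n in("scene","side"):
    im=eyes.grab_frame(n)["frame"][:,:,::-1]
    x,y=(250,180) if n=="scene" else (255,140)
    cv2.imwrite(f"pics/{n}3.png",cv2.resize(im[y:y+115,x:x+120],None,fx=5,fy=5,interpolation=cv2.INTER_CUBIC))
E
```

```text
0.12 False 0.49 [ 0.3 -0.4 -0.8] 0.00022284569758386076 6.81
0.06 False -0.06 [-0.8 -1.1 -1.1] 0.00013759326242866106 7.6
0 True -0.81 [-1.1 -0.2  0.6] -0.0011622288104425407 8.28
```

View pics/scene3.png

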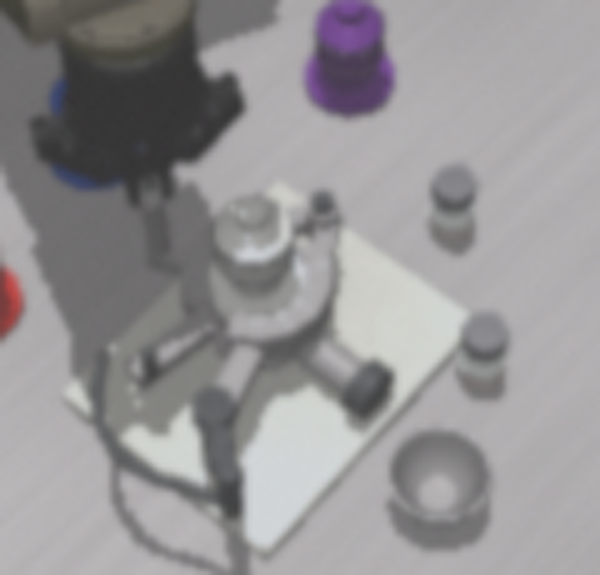

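The half is shut, with the pin at about (280,255) in scene pixels and inside the hook's sweep. I'll repeat the push to confirm, then move to the latch.

```bash
python3 - <<'E'
from rb import *
from h import PIN
for a in(0,.1,.2):print(a,pj("scene",(*g.clamp(PIN,a),.095)))
F0=np.load("F0.npy")
p,u=cl(0,.023);env.movel([*p,Z],velocity=.05)
q,u=cl(-.1)
hit=env.movel([*q,Z],velocity=.015,guard=8.5)
F,t,x=f();print(hit,((F-F0)[:2]@u).round(2),"est a",((cl(0)[0]-x[:2])@u)/.105,round(t,2))
p,u=cl(0,.04);env.movel([*p,Z],velocity=.1);env.movel([*p,.2],velocity=.2)
t=v[2]+v[4];p,u=la(t,.032)
env.reach([*p,.2],quat(u));env.movel([*p,Z],velocity=.12)
F0,ck,x=f();np.save("F1.npy",F0);print(F0,ck,x)
for i in range(2):
    t-=.12;p,u=la(t);hit=env.movel([*p,Z],velocity=.04,frame=quat(u),guard=12)
    F,ck,x=f();print(round(t-v[2]-v[4],2),hit,((F-F0)[:2]@u).round(2),round(ck,2))
import cv2
im=eyes.grab_frame("scene")["frame"][:,:,::-1]
cv2.imwrite("pics/s4.png",cv2.resize(im[190:300,245:365],None,fx=5,fy=5,interpolation=cv2.INTER_CUBIC))
E
```

```text
0 [279.2255 249.9544]
0.1 [275.721  246.7842]
0.2 [272.6533 243.3435]
True -2.68 est a 0.011422582796900596 9.14
[-0.1499 -0.1899 -0.4758] 12.5833 [ 0.6709 -0.1379  0.101 ]
-0.12 False -0.24 13.28
-0.24 False 0.41 13.62
```

View pics/s4.png

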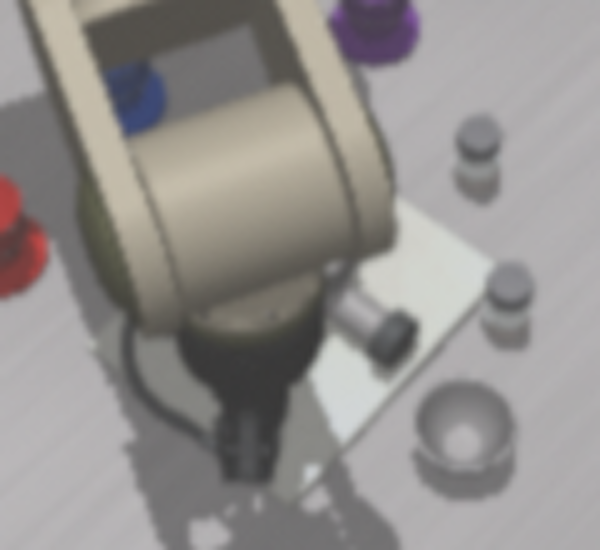

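```bash
python3 - <<'E'
from rb import *
print("saline",bp("scene",(231,340),0),"PV",PV)
F0=np.load("F1.npy");t0=v[2]+v[4];t=t0-.24
while t>t0-1.75:
    p,u=la(t,.0205);env.movel([*p,Z],velocity=.06)
    t-=.12;q,u=la(t)
    hit=env.movel([*q,Z],velocity=.02,frame=quat(u),guard=11.5)
    F,ck,x=f();print(round(t-t0,2),hit,((F-F0)[:2]@u).round(2),"short mm",((q-x[:2])@u*1e3).round(2),round(ck,2))
    if hit:break
E
```

```text
saline [ 0.6165 -0.3895  0.    ] PV [ 0.6013 -0.1287]
-0.36 False -0.72 short mm -0.14 14.57
-0.48 False -0.46 short mm -0.12 15.48
-0.6 False 0.31 short mm -0.09 16.39
-0.72 False -1.09 short mm -0.09 17.3
-0.84 False -0.85 short mm -0.09 18.21
-0.96 False 0.08 short mm -0.08 19.12
-1.08 False -0.69 short mm -0.08 20.02
-1.2 False -3.78 short mm 0.11 20.93
-1.32 False -5.28 short mm 0.43 21.84
-1.44 True -0.83 short mm 8.08 23.32
```

```bash
python3 - <<'E'
from rb import *
F0=np.load("F1.npy");t0=v[2]+v[4];t=t0-1.32
for k in range(2):
    p,u=la(t,.0205);env.movel([*p,Z],velocity=.03);env.hold(.3)
    q,u=la(t-.08,.018);_,_,b=f()
    hit=env.movel([*q,Z],velocity=.008,guard=12)
    F,ck,x=f();o=la(t)[0];print(hit,((F-F0)[:2]@u).round(2),"beyond -1.32 mm",((x[:2]-o)@u*1e3).round(2),round(ck,2))
E
```

```text
True -2.32 beyond -1.32 mm 2.58 24.7
False -9.29 beyond -1.32 mm 3.39 26.44
```

```bash
python3 - <<'E'
from rb import *
F0=np.load("F1.npy");t0=v[2]+v[4];t=t0-1.38
env.hold(.5);F,ck,x=f();u=la(t)[1];print("sag",((F-F0)[:2]@u).round(2))
p,u=la(t,.021);env.movel([*p,Z],velocity=.03);env.hold(.5)
Fb=np.mean([f()[0]for _ in range(5)],0);print("free",((Fb-F0)[:2]@u).round(2))
q,u=la(t-.08,.018)
hit=env.movel([*q,Z],velocity=.008,guard=12)
F,ck,x=f();o=la(t0-1.32)[0];print(hit,((F-F0)[:2]@u).round(2),"beyond -1.32 mm",((x[:2]-o)@u*1e3).round(2),round(ck,2))
env.hold(.5);F,ck,x=f();print("sag",((F-F0)[:2]@u).round(2),((x[:2]-o)@u*1e3).round(2))
E
```

```text
sag -9.13
free 0.31
True -1.49 beyond -1.32 mm 3.58 28.39
sag -2.8 3.77
```

```bash
python3 - <<'E'
from rb import *
import cv2
t=v[2]+v[4]-1.38
p,u=la(t,.04);env.movel([*p,Z],velocity=.05);env.movel([*p,.22],velocity=.15)
env.movel([.46,-.06,.34],velocity=.2,frame=[.7071068,.7071068,0,0]);env.hold(.5)
im=eyes.grab_frame("wrist")["frame"][:,:,::-1]
cv2.imwrite("pics/w5.png",cv2.resize(im[60:300,230:520],None,fx=2.7,fy=2.5,interpolation=cv2.INTER_CUBIC));print(f()[1])
E
```

```text
32.3417
```

View pics/w5.png

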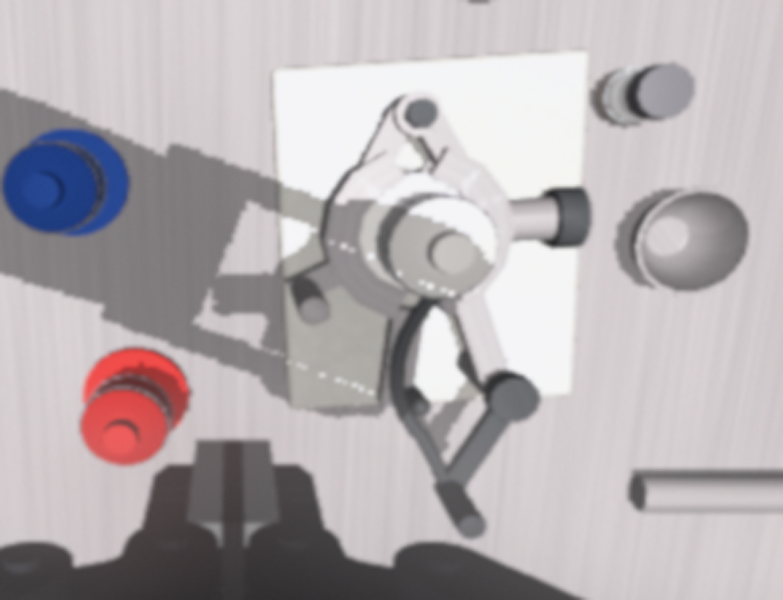

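The picture shows the ring shut, the hook around the pin (415,400), the filter upright and the bystanders unmoved. I'm handing in.

```bash
python3 -c "
from bench import job;print(job.hand_in())"
```

```text
the job is handed in; nothing more can be done
None
```

I swung the clamp shut, hooked the latch over the pin and turned it until the push felt like about 12 N (roughly 40 N grip, not measured directly), then backed the arm off and handed the job in at about 32 s; no verdict came back.

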